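# Hang the pattern board on the rail and lock it

## Robot

A 7-joint arm with a two-finger parallel gripper is mounted at the origin on the work surface. World frame = base frame: x ahead of the robot, y to its left, z up, the work surface at z = 0. Lengths are in m, angles in rad, forces in N, time in s.
With the tool pointing down it reaches from about 0.4 to 0.9 m from the base axis. Payload 5.5 kg.
Tool frame: the origin (TCP) lies midway between the tips of the shut fingers; the grasp point (between the pads) lies 19 mm behind it (manip.grip_depth is the distance from the TCP to the grasp point, in m); z points along the fingers, y is the line along which they close (so a half turn about z gives the same grasp; the last joint's range is limited). The gripper opens to 92 mm and grips with 3 to 60 N. Pads are 19 mm wide; open, the fingers measure 130 mm over their backs; the gripper's body (75 mm by 190 mm) begins 47 mm behind the grasp point.
Start: joints at [-1.08, 0.501, -0.427, 1.55, 0.221, 1.138, -0.21], TCP at [0.147, 0.633, 0.227] pointing down, gripper open.
Joint ranges: [-2.88, 2.88], [-0.31, 2.03], [-1.54, 1.56], [0.2, 2.42], [-1.41, 4.55], [0.19, 2.02], [-2.57, 2.57]. Speed limits (rad/s): [2.57, 2.57, 3.14, 3.14, 3.14, 3.14, 3.14].

## Interface

Orientations are given as a unit quaternion [x, y, z, w].
In Python, from bench import manip, effector, viewer gives the robot as it stands. Calls block until the motion is done:
- manip.move_pose(position, orientation): joint-space move of the TCP to a pose.
- manip.servo_line(position, ori=None, vel=0.15): straight line of the TCP; ori=None keeps the orientation; vel is the mean speed in m/s.
- manip.movej(angles): joint-space move.
- effector.open_jaws() and effector.close(f_grip=None): open the fingers fully, or close them until they stop; f_grip is the grip in N (None keeps the last).
- manip.sleep(seconds).
- manip.solve_ik(position, orientation): joint angles nearest the present ones, or None.
- viewer.get_image(name): name is "scene" or "top"; returns the picture (384x512x3 uint8, red, green, blue); there is no depth.
- viewer.get_calibration(name): a dict with "vfov" (degrees; the focal length in pixels is half the picture's height over the tangent of half this angle, whatever the lens; pixels are square), "cx", "cy" (the principal point, pixels), "eye" and "attitude" of the camera in the world. Camera axes: x right, y down, z forward; pixel columns grow to the right and rows downward; lengths in m; the calibration is good to about 2 mm. A picture is of the moment at which its call begins. get_calibration takes no time and is no camera call.
A pose or a line that the arm cannot do raises manip.PlanningError and nothing moves.
- manip.hand_in(): hands the job in; it is judged then, once.
Readings, each from a call of its own:
- manip.current_clock(): time.
- manip.current_q(): joint angles.
- manip.current_joint_velocities(): joint speeds.
- manip.current_tau(): joint torques, N m.
- manip.current_tool_pos(): TCP position.
- manip.current_tcp_rot(): TCP orientation.
- manip.current_force(): force on the tool from outside, world axes, zero at the start.
- manip.current_wrist_torque(): the same for the moment, N m.
- manip.current_finger_gap(): finger opening in m.
- manip.current_gripper_force(): force on a finger pad.
Only numpy, scipy, OpenCV 4.12 (cv2) and the standard library are available. Lean on these libraries where they do the work, as an engineer would, in place of code of your own. Each camera call takes 0.05 s, during which the arm holds its last target. There are 200 camera calls.

## Task

Take the plywood pattern board off its sloping stand, hook it over the rail on the yellow band, and slide it along the rail, still hooked on, until its hook sits wholly on the red band. Then pick up the white-headed maul, knock the sprung lock pin fully down into the board's notch with it (do not press the pin with the gripper), and lay the maul back in its rest. Leave the other things on the bench where they are.

Things in the scene. Friction and masses are not known exactly. Their poses are not given: they have to be found in the camera images.
- board: Pattern board, 250 g: plywood plate 200 wide (y) x 82 high (z -115 to -33 mm) x 8 thick (x -4 to 4), steel hook and blue grip tab above. Origin: on the rail's axis when hung; z then up, x towards the hook's mouth. Two notches 30 wide, 22 deep in the top edge (y 57 to 87 and -87 to -57). At the start it leans on its stand, top 30 degrees away from the robot, mouth side down and away from the robot.
- board_tab (a point): Centre of the board's blue grip tab, 43 mm above the board's origin, axes as the board's: 12 mm thick (x), 76 wide (y), 38 high (z). Gripped across its thickness; 12 mm free between its lower edge and the hook's crown.
- board_mouth (a point): Centre of the hook's mouth, 19 mm below the board's origin (x 15 mm). Hook: steel strip 30 wide (y -15 to 15); in the board's frame web x -18 to -12, crown underside z 6, lip x 12 to 18 down to z -5. The mouth is the 28 mm gap between lip and plate top (z -33 to -5), open to +x: the rail enters there, then the board is lowered 19 mm until the crown rests on the rail.
- stand: Sloping wooden stand, fixed, 150 mm wide; origin on the bench below the ledge on which the board's lower edge rests; its top leans to its +x. The sloping back reaches 60 mm up the plate from its lower edge. The board's origin starts at about (60, 0, 129) mm in this frame.
- rail_mid (a point): Middle of the axis of the horizontal steel rail, 12 mm diameter, 220 mm above the bench, running along this point's y; free length 480 mm between two green posts (16 mm square, at y -250 and 250, no higher than the rail). z up, x away from the robot.
- yellow_mark (a point): Centre of the yellow band on the rail, 80 mm long, on the rail's axis, towards its -y end. Axes as the rail's.
- red_mark (a point): Centre of the red band on the rail, 46 mm long, on the rail's axis. Axes as the rail's. The lock pin stands 72 mm further along +y: it passes down through a 24 mm steel cube on the rail, and one notch of the board lies under it when the hook is centred on the red band.
- pin_top (a point): Centre of the top of the brass head (22 mm diameter, 8 mm thick) of the upright sprung lock pin. Pin up: 50 mm above the rail's axis, tip 14 mm below the axis. It travels 30 mm down.
- lock_pin (a joint): Travel of the lock pin in m: 0 up, 0.030 fully down (needs 3 to 5 N); friction holds it where it is left.
- maul: Maul, about 300 g, lying level in its rest: origin on its axis where handle meets head. x along the axis towards the head. White cylindrical head 44 mm diameter, x 0 to 70 mm, which strikes with its side; squared wooden handle 24 wide (y) x 22 high (z), x -110 to 0. Free to grip from above at x -70 to -10.
- rest_seat (a point): Where the maul's origin lies when it is laid in its rest, 46 mm above the bench; x along the maul towards the head. The fixed rest: cork base 12 mm thick, 200 x 70 mm; head cradle x 22 to 58 (4 mm play each side, walls as high as the axis), handle cradle x -104 to -82 (5 mm play each side, walls 6 mm above the axis).
- jar: Bystander: grey jar with blue lid, 64 mm across, 60 high; origin under its centre.
- spool: Bystander: reddish thread spool, 48 mm across, 60 high; origin under its centre.
- cup: Bystander: orange cup, 72 mm across, 90 high; origin under its centre.
- tape: Bystander: blue roll of tape lying flat, 100 mm across, 24 high.
- book: Bystander: red book, 100 x 140 x 28 mm, lying flat.
- brush: Bystander: brush lying flat on the bench, far left.
Not all that is in view belongs to the job. There is more than one size of the maul; the job needs the smaller.

How it is judged:
On the way, in this order (a step that is already met when the one before it is completed fails the run):
1. the board's hook is over the rail, on the yellow band (z of board in the frame of rail_mid between -0.007 and 0.007 m and x of board in the frame of rail_mid between -0.01 and 0.01 m and angle between board's own z axis and vertical below 0.2 rad and y of board in the frame of yellow_mark between -0.034 and 0.034 m), for 0.2 s.
2. the board is sliding along the rail between the bands, still hooked (z of board in the frame of rail_mid between -0.009 and 0.009 m and x of board in the frame of rail_mid between -0.01 and 0.01 m and angle between board's own z axis and vertical below 0.2 rad and y of board in the frame of yellow_mark above 0.04 m and y of board in the frame of red_mark below -0.015 m), for 0.04 s.
3. the board's hook is on the red band (z of board in the frame of rail_mid between -0.007 and 0.007 m and x of board in the frame of rail_mid between -0.01 and 0.01 m and angle between board's own z axis and vertical below 0.2 rad and y of board in the frame of red_mark between -0.009 and 0.009 m), for 0.2 s.
4. the lock pin is struck down into the notch with the board on the red band (y of board in the frame of red_mark between -0.009 and 0.009 m and value of joint lock_pin above 0.025 m and contact force between maul and the fingers above 0.5 N), for 0.05 s.
At the end, for the whole second after the job is handed in: The board hangs still and upright (within 0.2 rad) by its hook on the rail, hook centre within 9 mm of the red band's centre along the rail; the lock pin is at least 25 of its 30 mm down; the maul lies still and level in its rest, within 20 mm of its seat (z of board in the frame of rail_mid between -0.006 and 0.006 m and x of board in the frame of rail_mid between -0.01 and 0.01 m and angle between board's own z axis and vertical below 0.2 rad and y of board in the frame of red_mark between -0.009 and 0.009 m and contact force between board and anything else above 0.5 N and value of joint lock_pin above 0.025 m and distance between maul and rest_seat below 0.02 m and angle between maul's own z axis and vertical below 0.25 rad and linear speed of each of board, maul below 0.03 m/s); the robot touches nothing.
It fails at once if the gripper or arm presses the lock pin (contact force between lock_pin and the fingers above 1 N or contact force between lock_pin and the arm above 1 N).
It fails at once if the lock pin is pressed down before the board is on the red band (value of joint lock_pin above 0.015 m and (y of board in the frame of red_mark above 0.02 m or y of board in the frame of red_mark below -0.02 m or z of board in the frame of rail_mid above 0.02 m or z of board in the frame of rail_mid below -0.02 m)).
It fails at once if a bystander (jar, spool, cup, tape, book, brush) is shifted by more than 30 mm (distance of any of jar, spool, cup, tape, book, brush from where it was at the start of the episode above 0.03 m).
It also fails if it takes over 64 s, if anything falls off the work surface, if the arm or the gripper's body presses on something with over 40 N, if the wrist force passes 120 N, or if a joint passes its speed limit or range.

## Working session

There is one attempt and no reset: what is moved stays moved. The work goes in short steps, each a Python script; the robot and the scene stay as the last script left them, time stands still between calls to the robot, and variables do not carry over. Pictures are saved under pics/ and viewed, at most 10 in all, crops included, and the job is handed in when it is done.

```bash
ls; mkdir -p pics; python3 - <<'E'
from bench import manip, effector, viewer
import cv2
for n in ("scene","top"):
    im=viewer.get_image(n); cv2.imwrite(f"pics/{n}0.png",im[:,:,::-1]); print(n,viewer.get_calibration(n))
print(manip.current_clock(),manip.grip_depth,manip.current_tool_pos(),manip.current_tcp_rot())
E
```

```text
pics
scene {'vfov': 55.968980292522, 'cx': 259.4713206855597, 'cy': 187.9719575711376, 'eye': array([1.20167145, 0.43008731, 0.85521515]), 'attitude': array([ 0.46173724,  0.79148371, -0.34102657, -0.20988839])}
top {'vfov': 52.14621756624354, 'cx': 256.3857553389928, 'cy': 187.78651944016522, 'eye': array([0.42454414, 0.09621057, 1.53223128]), 'attitude': array([ 0.70676088, -0.70598516,  0.03455215, -0.02966749])}
0.1 0.0188 [0.14664644 0.63259806 0.22579229] [ 1.13587189e-01  9.93527652e-01 -8.58122106e-04 -1.39322193e-04]
```

View pics/scene0.png

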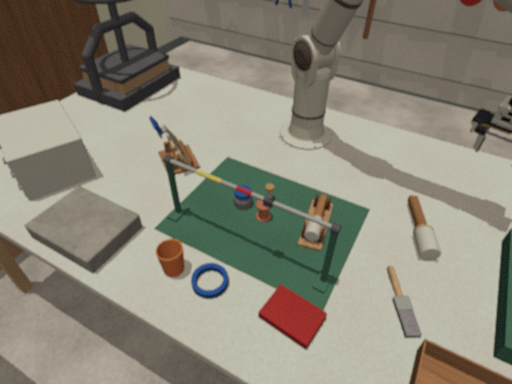

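View pics/top0.png

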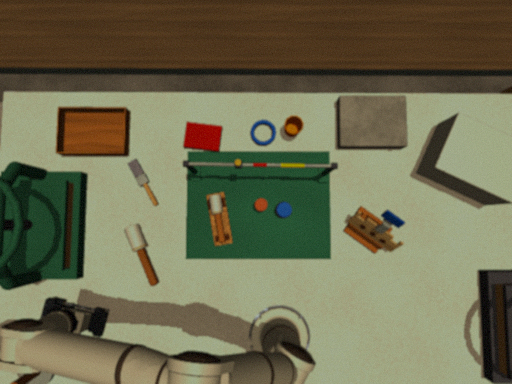

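The top view shows the rail at row 165, with yellow at (292,165), red at (260,165) and the pin cube at (238,163). The board on its stand is at (375,228), with the blue tab at (393,218).

Candidates for the maul:
- White-headed maul in the rest: top (219,215), scene (316,225).
- Larger maul lying free: top (141,250), scene (425,235).

The smaller one, in the rest, is the one I want. Other blue things are the jar lid (283,210) and the tape (263,132); neither is the tab.

```bash
cat > h.py <<'E'
import numpy as np, cv2
from scipy.spatial.transform import Rotation as R
from bench import manip, effector, viewer
CAL={n:viewer.get_calibration(n) for n in("scene","top")}
def ray(n,p):
    c=CAL[n]; f=192/np.tan(np.radians(c["vfov"]/2))
    d=R.from_quat(c["attitude"]).apply([(p[0]-c["cx"])/f,(p[1]-c["cy"])/f,1]); return np.array(c["eye"]),d/np.linalg.norm(d)
def proj(n,P):
    c=CAL[n]; f=192/np.tan(np.radians(c["vfov"]/2))
    q=R.from_quat(c["attitude"]).inv().apply(np.asarray(P)-c["eye"]); return np.array([c["cx"]+f*q[0]/q[2],c["cy"]+f*q[1]/q[2]])
def plane(n,p,z):
    e,d=ray(n,p); return e+d*(z-e[2])/d[2]
def tri(ps,pt):
    (a,u),(b,v)=ray("scene",ps),ray("top",pt)
    s=np.linalg.lstsq(np.c_[u,-v],b-a,rcond=None)[0]; A,B=a+u*s[0],b+v*s[1]
    return (A+B)/2,np.linalg.norm(A-B)
def blobs(im,lo,hi,box,n=3,amin=8):
    h=cv2.cvtColor(im,cv2.COLOR_RGB2HSV); m=cv2.inRange(h,np.array(lo),np.array(hi))
    k=np.zeros_like(m); x0,y0,x1,y1=box; k[y0:y1,x0:x1]=m[y0:y1,x0:x1]
    _,_,st,ce=cv2.connectedComponentsWithStats(k)
    o=np.argsort(-st[1:,4])[:n]+1
    return k,[(ce[i].round(1).tolist(),st[i].tolist()) for i in o if st[i,4]>=amin]
E
python3 - <<'E'
from h import *
S=viewer.get_image("scene");T=viewer.get_image("top")
a=cv2.resize(T[145:270,170:420],None,fx=3.2,fy=3.2,interpolation=cv2.INTER_CUBIC)
cv2.imwrite("pics/c_top.png",a[:,:,::-1])
b=cv2.resize(S[100:300,140:360],None,fx=3,fy=3,interpolation=cv2.INTER_CUBIC)
cv2.imwrite("pics/c_scene.png",b[:,:,::-1])
for nm,lo,hi,bs,bt in [("blue",(100,120,40),(125,255,255),(140,100,200,160),(340,190,420,260)),
 ("yellow",(22,110,100),(35,255,255),(190,150,260,210),(270,150,320,180)),
 ("red",(170,120,80),(180,255,255),(220,170,270,210),(240,155,275,175)),
 ("brass",(12,90,60),(24,255,255),(255,175,285,215),(225,150,250,175)),
 ("white",(0,0,150),(180,60,255),(295,200,335,260),(195,185,235,225))]:
    print(nm,blobs(S,lo,hi,bs)[1],blobs(T,lo,hi,bt)[1])
E
```

```text
blue [([155.3, 125.1], [150, 118, 11, 15, 46])] [([392.6, 218.5], [383, 211, 21, 16, 152])]
yellow [([209.5, 176.5], [196, 170, 25, 13, 100])] [([292.1, 164.7], [280, 163, 25, 5, 102])]
red [([243.6, 188.7], [238, 186, 13, 6, 15]), ([242.5, 191.4], [236, 189, 14, 7, 14])] []
brass [([269.3, 186.9], [265, 183, 9, 9, 57])] [([237.5, 162.5], [234, 159, 8, 7, 42])]
white [([312.8, 227.1], [306, 221, 14, 13, 125]), ([313.8, 217.7], [295, 210, 36, 16, 93])] [([215.3, 202.9], [213, 196, 6, 15, 69])]
```

View pics/c_top.png

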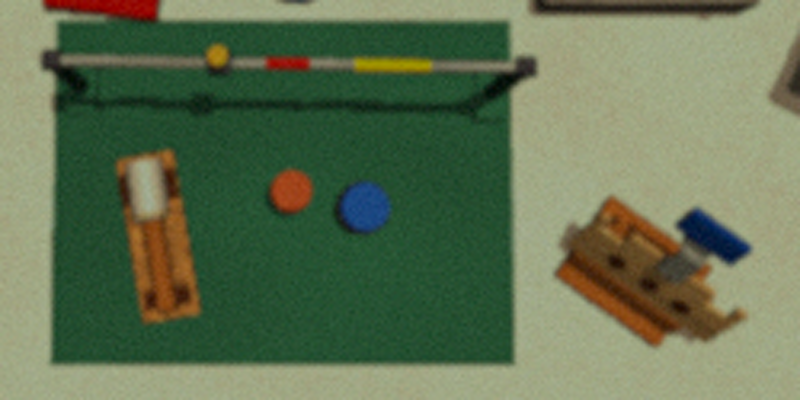

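View pics/c_scene.png

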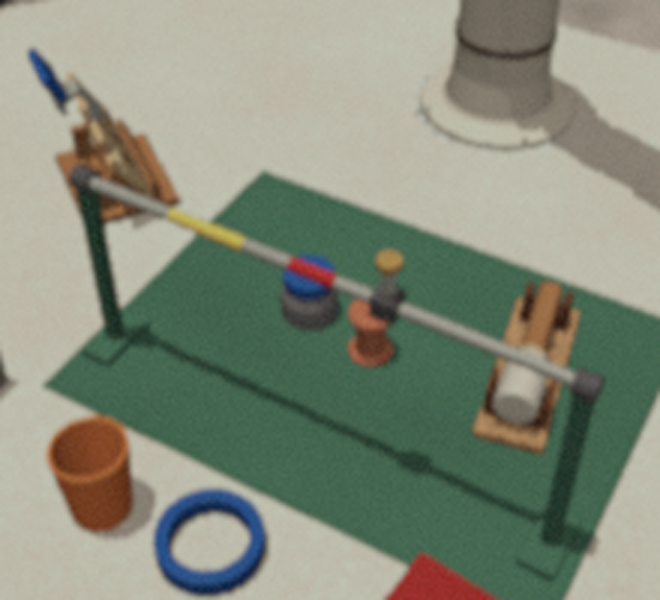

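The crops confirm the choice. The small maul lies in its rest, head at top crop (147,188) pointing to the rail. The post tops are at top crop (50,60) and (527,66). The tab's long side runs from (690,215) to (740,255). Next I triangulate and check the lens.

```bash
python3 - <<'E'
from h import *
np.set_printoptions(precision=4,suppress=True)
S=viewer.get_image("scene");T=viewer.get_image("top")
ct=lambda x,y:(170+(x+.5)/3.2-.5,145+(y+.5)/3.2-.5); cs=lambda x,y:(140+(x+.5)/3-.5,100+(y+.5)/3-.5)
L=tri(cs(588,380),ct(50,60)); Rr=tri(cs(82,175),ct(527,66))
print("postL",L,"postR",Rr,np.linalg.norm(L[0]-Rr[0]))
print("yel",tri((209.5,176.5),(292.1,164.7)),"pin",tri((269.3,186.5),(237.5,162.5)),"tab",tri((155.3,125.1),(392.6,218.5)))
h=cv2.cvtColor(S,cv2.COLOR_RGB2HSV)
# red both hue ends
for n,im,b in(("scene",S,(225,175,265,205)),("top",T,(245,155,275,175))):
    hh=cv2.cvtColor(im,cv2.COLOR_RGB2HSV).copy(); m=((hh[...,0]<6)|(hh[...,0]>172))&(hh[...,1]>150)&(hh[...,2]>80)
    k=np.zeros(m.shape,bool);k[b[1]:b[3],b[0]:b[2]]=m[b[1]:b[3],b[0]:b[2]]; y,x=np.nonzero(k); print("red",n,x.mean(),y.mean(),x.min(),x.max(),len(x))
# mat corners at z~0: top vs scene
for a,b in(((265,172),None),((45,383),None)): print("mat scene",plane("scene",cs(*a),0))
for a in((58,22),(510,22),(513,362),(52,362)): print("mat top",plane("top",ct(*a),0))
# tab rect and head
k,bl=blobs(T,(100,120,40),(125,255,255),(340,190,420,260)); print(cv2.minAreaRect(cv2.findNonZero(k)))
k,bl=blobs(S,(100,120,40),(125,255,255),(140,100,200,160)); print(cv2.minAreaRect(cv2.findNonZero(k)))
for z in(.046,.068): print("head",plane("top",ct(147,188),z),"handle end",plane("top",ct(165,300),z-.011))
print("rest corners",[plane("top",ct(*p),.012)[:2] for p in((117,158),(172,150),(200,313),(143,322))])
print("stand",[plane("top",ct(*p),.0)[:2] for p in((556,270),(656,346))])
for nm,p in(("spool",(291,190)),("jar",(365,206))): print(nm,plane("top",ct(*p),.06))
print("cup",plane("top",(293,127),.09))
E
```

```text
postL (array([0.6259, 0.3257, 0.2242]), np.float64(0.0014417827067635081)) postR (array([ 0.6209, -0.1764,  0.2227]), np.float64(0.0014934329585786367)) 0.5020545838616073
yel (array([ 0.6225, -0.033 ,  0.218 ]), np.float64(0.0014796553098936176)) pin (array([0.623 , 0.1484, 0.2654]), np.float64(0.001589221506291762)) tab (array([ 0.4424, -0.3888,  0.1618]), np.float64(1.3635277863023044e-05))
red scene 243.71698113207546 190.35849056603774 237 250 53
red top 259.64285714285717 164.14285714285714 253 266 42
mat scene [ 0.2948 -0.1946  0.    ]
mat scene [ 0.7067 -0.1992  0.    ]
mat top [0.7075 0.3567 0.    ]
mat top [ 0.7087 -0.2019  0.    ]
mat top [ 0.293  -0.1988  0.    ]
mat top [0.2929 0.3571 0.    ]
((392.6972961425781, 218.91619873046875), (21.468265533447266, 8.013839721679688), 36.02737045288086)
((155.21539306640625, 124.87692260742188), (17.116792678833008, 3.224902629852295), 60.2551155090332)
head [0.5003 0.2404 0.046 ] handle end [0.3684 0.2189 0.035 ]
head [0.4992 0.2383 0.068 ] handle end [0.3692 0.2171 0.057 ]
rest corners [array([0.5384, 0.2805]), array([0.5483, 0.2139]), array([0.3521, 0.1786]), array([0.3413, 0.2469])]
stand [array([ 0.4035, -0.253 ]), array([ 0.3122, -0.3724])]
spool [0.4975 0.0702 0.06  ]
jar [ 0.4788 -0.0165  0.06  ]
cup [ 0.7848 -0.0507  0.09  ]
```

```bash
python3 - <<'E'
from h import *
np.set_printoptions(precision=4,suppress=True)
S=viewer.get_image("scene");T=viewer.get_image("top")
ct=lambda x,y:(170+(x+.5)/3.2-.5,145+(y+.5)/3.2-.5); cs=lambda x,y:(140+(x+.5)/3-.5,100+(y+.5)/3-.5)
print("red",tri((243.7,190.0),(259.64,164.14)))
print("head",tri(cs(523,380),ct(147,188)))
res={}
for n,im,b in(("scene",S,(140,100,200,160)),("top",T,(340,190,420,260))):
    k,bl=blobs(im,(95,90,25),(130,255,255),b,1); r=cv2.minAreaRect(cv2.findNonZero(k)); bx=cv2.boxPoints(r)
    print(n,bl,r)
    # long-axis ends
    d=[np.linalg.norm(bx[0]-bx[1]),np.linalg.norm(bx[1]-bx[2])]
    e=((bx[0]+bx[3])/2,(bx[1]+bx[2])/2) if d[0]>d[1] else ((bx[0]+bx[1])/2,(bx[2]+bx[3])/2)
    res[n]=(np.array(r[0]),e)
print("tab",tri(res["scene"][0],res["top"][0]))
a,b=[plane("top",p,.166) for p in res["top"][1]]; print("ends",a,b,np.linalg.norm(a-b),np.degrees(np.arctan2(*(a-b)[:2])))
c,_=tri(res["scene"][0],res["top"][0])
for yaw in(-.60,-.64,-.68):
  for f in(0,1):
    Rb=R.from_euler("z",yaw)*R.from_euler("y",np.pi/6)       # board axes
    X,Y,Z=Rb.as_matrix().T; s=1-2*f
    Rt=R.from_matrix(np.c_[-s*Y,s*X,-Z]) if True else 0
    M=Rt.as_matrix(); assert np.linalg.det(M)>.9
    for dz in(0,.12): print(yaw,f,manip.solve_ik(c-Z*manip.grip_depth+Z*dz,Rt.as_quat()))
E
```

```text
red (array([0.6243, 0.076 , 0.221 ]), np.float64(0.000599339690317092))
head (array([0.5   , 0.2402, 0.0506]), np.float64(0.00042651803316449673))
scene [([155.2, 124.9], [150, 117, 12, 17, 60])] ((154.99998474121094, 124.99998474121094), (18.859806060791016, 3.882901668548584), 56.3099365234375)
top [([392.4, 218.5], [382, 211, 22, 16, 165])] ((392.5675964355469, 218.90541076660156), (21.73830795288086, 8.253582000732422), 35.53767776489258)
tab (array([ 0.4416, -0.3897,  0.1612]), np.float64(0.0019424294289992104))
ends [ 0.4629 -0.3569  0.166 ] [ 0.4191 -0.4173  0.166 ] 0.07455920433868027 35.956575537107355Traceback (most recent call last):
  File "<stdin>", line 22, in <module>
  File "scipy/spatial/transform/_rotation.pyx", line 1143, in scipy.spatial.transform._rotation.Rotation.from_matrix
ValueError: Non-positive determinant (left-handed or null coordinate frame) in rotation matrix 0: [[-0.5646  0.7148 -0.4127]
 [-0.8253 -0.489   0.2823]
 [-0.     -0.5    -0.866 ]].
```

Tab measured at (0.442, -0.389, 0.161), expected height about 0.166. Its length comes out at 75 mm (76 given), so it matches the board tab. The rail z of 0.22 and the 0.502 post span also check. Next is IK feasibility for all key poses.

```bash
cat >> h.py <<'E'
np.set_printoptions(precision=4,suppress=True)
GD=manip.grip_depth
def board_tool(origin,yaw,tilt,s,h=.043):   # TCP pose that holds the tab (h above origin) of a board at that pose
    X,Y,Z=(R.from_euler("z",yaw)*R.from_euler("y",tilt)).as_matrix().T
    return np.asarray(origin)+Z*(h-GD),R.from_matrix(np.c_[s*Y,s*X,-Z]).as_quat()
def down(P,yaw,s):  # grasp point P, tool pointing down, tool y across direction yaw
    x=np.array([np.cos(yaw),np.sin(yaw),0]);y=np.array([-x[1],x[0],0])
    return np.asarray(P)+[0,0,-GD],R.from_matrix(np.c_[s*x,-s*y,[0,0,-1]]).as_quat()
YB,TB=-.635,np.pi/6
ZB=(R.from_euler("z",YB)*R.from_euler("y",TB)).apply([0,0,1])
TAB=np.array([.442,-.389,.164]); B0=TAB-.043*ZB
RY=-.010; YEL=np.array([.6225,-.033,.220]); RED=np.array([.6237,.076,.220]); PIN=np.array([.624,.148,.270])
MY=.173; MO=np.array([.465,.233,.046])
E
python3 - <<'E'
from h import *
for s in(1,-1):
    P=[("pre",board_tool(B0+.10*ZB,YB,TB,s)),("tab",board_tool(B0,YB,TB,s)),("lift",board_tool(B0+[0,0,.17],YB,TB,s)),
       ("lifttilt0",board_tool(B0+[0,0,.17],YB,0,s)),
       ("prehook",board_tool(YEL+[-.08,0,.019],RY,0,s)),("hook",board_tool(YEL,RY,0,s)),("red",board_tool(RED,RY,0,s)),("redup",board_tool(RED+[0,0,.13],RY,0,s)),
       ("maul",down(MO-[.024*np.cos(MY),.024*np.sin(MY),0],MY,s)),("maulup",down(MO+[0,0,.3],MY,s)),
       ("strike",down(PIN+[-.05,0,.03],0,s)),("strikeup",down(PIN+[-.05,0,.09],0,s))]
    for n,p in P: print(s,n,p[0].round(3),manip.solve_ik(*p))
E
```

```text
1 pre [ 0.475 -0.413  0.234] [ 0.3236  0.8951  0.7032  1.1084 -0.3812  1.811   0.3286]
1 tab [ 0.434 -0.383  0.148] [ 0.2902  0.8776  0.657   1.3461 -0.3652  1.5933  0.3424]
1 lift [ 0.434 -0.383  0.318] [ 0.2383  0.763   0.809   1.1979 -0.3484  1.8795  0.3702]
1 lifttilt0 [ 0.425 -0.376  0.321] [-0.1943  0.4371  1.1766  1.6847 -0.4173  1.3031  0.4278]
1 prehook [ 0.543 -0.033  0.263] [-0.1563  0.2438  0.1984  1.7967 -0.0532  1.1063  0.0503]
1 hook [ 0.622 -0.033  0.244] [-0.1462  0.4071  0.2072  1.621  -0.0905  1.1228  0.0738]
1 red [0.624 0.076 0.244] [-0.2565  0.4129  0.1235  1.6057 -0.0548  1.1264 -0.1297]
1 redup [0.624 0.076 0.374] [-0.2335  0.3321  0.0937  1.426  -0.031   1.3849 -0.1492]
1 maul [0.441 0.229 0.027] [-0.6915  0.5128  0.192   2.0777 -0.1755  0.5659 -1.7729]
1 maulup [0.465 0.233 0.327] [-0.6661  0.1475  0.1685  1.7634 -0.0261  1.2328 -1.8886]
1 strike [0.574 0.148 0.281] [-0.5007  0.3223  0.2571  1.6572 -0.0875  1.1734 -1.7931]
1 strikeup [0.574 0.148 0.341] [-0.4894  0.2811  0.2418  1.5739 -0.0691  1.295  -1.8087]
-1 pre [ 0.475 -0.413  0.234] [ 0.1384  1.1693  
[... 315 characters left out ...]
rehook [ 0.543 -0.033  0.263] [-0.9882  0.7555  1.5339  1.8189 -0.7751  1.3661 -2.4231]
-1 hook [ 0.622 -0.033  0.244] [-0.8159  0.8093  1.3558  1.6425 -0.8071  1.3659 -2.4938]
-1 red [0.624 0.076 0.244] [ 0.6452  0.7826 -1.3019  1.5738  0.7647  1.3802  2.3968]
-1 redup [0.624 0.076 0.374] [ 0.6291  0.6385 -1.2996  1.395   0.6118  1.554   2.5115]
-1 maul [0.441 0.229 0.027] [-0.2623  0.5287 -0.3258  2.0631  0.2931  0.593   0.9524]
-1 maulup [0.465 0.233 0.327] [-0.2534  0.1617 -0.2965  1.75    0.0498  1.2372  1.1813]
-1 strike [0.574 0.148 0.281] [-0.1569  0.3245 -0.1781  1.6447  0.0612  1.1779  1.2215]
-1 strikeup [0.574 0.148 0.341] [-0.164   0.2847 -0.1685  1.562   0.0489  1.299   1.2317]
```

```bash
python3 - <<'E'
from h import *
p=manip.current_tool_pos(); q=manip.current_tcp_rot()
manip.servo_line([p[0],p[1],.42],vel=.3)
pre=board_tool(B0+.10*ZB,YB,TB,1); up=board_tool(B0+[0,0,.2],YB,0,1)
manip.move_pose([.45,-.2,.42],up[1])
manip.move_pose(*pre)
print(manip.current_clock(),manip.current_tool_pos()-pre[0])
manip.servo_line(board_tool(B0+.03*ZB,YB,TB,1)[0],vel=.15)
T=viewer.get_image("top");S=viewer.get_image("scene")
a=cv2.resize(T[180:270,330:430],None,fx=4,fy=4,interpolation=cv2.INTER_CUBIC);b=cv2.resize(S[80:180,110:210],None,fx=3.9,fy=3.6,interpolation=cv2.INTER_CUBIC)
cv2.imwrite("pics/pre.png",np.hstack([a,b])[:,:,::-1]); print(a.shape,b.shape,manip.current_clock(),manip.current_force())
E
```

```text
5.4167 [0.001  0.0005 0.0011]
(360, 400, 3) (360, 390, 3) 6.1333 [-0.7863  0.0893  0.6033]
```

View pics/pre.png

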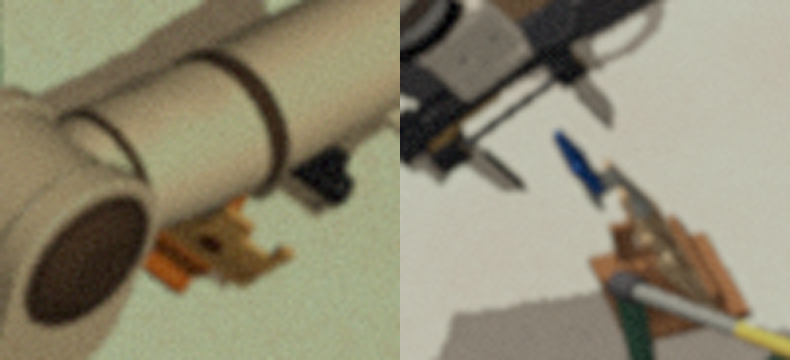

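In the right half, the tab (575,160) lies between the fingertips at (515,185) and (608,120), with the tool aligned to the board's slope. I'll grasp and lift.

```bash
python3 - <<'E'
from h import *
manip.servo_line(board_tool(B0,YB,TB,1)[0],vel=.1)
print(manip.current_force()); effector.close(45)
print("gap",manip.current_finger_gap(),manip.current_gripper_force(),manip.current_force())
d=ZB+np.array([0,0,.4])
manip.servo_line(board_tool(B0+.02*d,YB,TB,1)[0],vel=.08)
manip.servo_line(board_tool(B0+.02*d+[0,0,.14],YB,TB,1)[0],vel=.2)
print(manip.current_clock(),manip.current_finger_gap(),manip.current_force())
U=B0+.02*d+[0,0,.14]
manip.move_pose(*board_tool([.42,-.30,.34],YB,0,1))
manip.move_pose(*board_tool(YEL+[-.10,0,.07],RY,0,1))
print(manip.current_clock(),manip.current_force(),manip.current_finger_gap())
T=viewer.get_image("top");S=viewer.get_image("scene")
b=cv2.resize(S[60:240,120:320],None,fx=3.3,fy=3.3,interpolation=cv2.INTER_CUBIC)
cv2.imwrite("pics/prehook.png",b[:,:,::-1])
E
```

```text
[0.2826 0.1436 0.9399]
gap 0.011965810927070443 44.98769223690033 [-2.5006  1.7493  4.0468]
9.15 0.012102304707624934 [-0.6016 -0.745  -3.7051]
11.075 [ 0.2487 -0.9306 -2.1733] 0.011961447221212024
```

View pics/prehook.png

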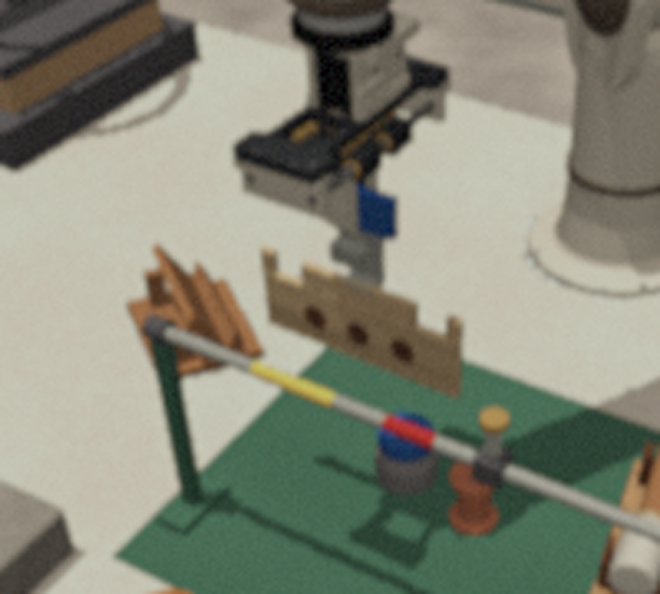

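The board hangs upright and square. In the crop, its plate corners are near (264,250), (272,312), (461,320) and (461,393). I'll cast those onto the plate's front plane to get its offset in the hand.

```bash
python3 - <<'E'
from h import *
t=manip.current_tool_pos(); print("tcp",t)
O=t-np.array([0,0,.043-GD]); print("nominal origin",O)
def onx(p,x):
    e,d=ray("scene",(120+(p[0]+.5)/3.3-.5,60+(p[1]+.5)/3.3-.5)); return e+d*(x-e[0])/d[0]
for n,p in(("top-",(264,250)),("bot-",(271,313)),("top+",(459,318)),("bot+",(461,394)),("tabR",(395,190)),("tabRb",(396,238))):
    print(n,(onx(p,O[0]+.004+0.0)-O)*1000)
print(tri((209.5,176.5),(292.1,164.7))[0])
E
```

```text
tcp [ 0.5224 -0.0355  0.3147]
nominal origin [ 0.5224 -0.0355  0.2905]
top- [  4.     -93.7577 -31.0226]
bot- [  4.     -93.9895 -99.7771]
top+ [  4.     100.0642 -29.607 ]
bot+ [   4.      103.4968 -110.2357]
tabR [ 4.     41.7653 71.8152]
tabRb [ 4.     41.6377 27.7183]
[ 0.6225 -0.033   0.218 ]
```

```bash
cat >> h.py <<'E'
OFF=np.array([0,-.004,-.0035])   # tool correction: board sits that much +y,+z in the hand
def bt(o): return board_tool(np.asarray(o)+OFF,RY,0,1)[0]
E
python3 - <<'E'
from h import *
manip.servo_line(bt(YEL+[-.07,0,.019]),vel=.15)
print(manip.current_tool_pos()-bt(YEL+[-.07,0,.019]),manip.current_force())
for k in range(1,8):
    manip.servo_line(bt(YEL+[-.07+.01*k,0,.019]),vel=.06); f=manip.current_force(); print(k,f)
    if abs(f[0])>6: break
S=viewer.get_image("scene")
b=cv2.resize(S[100:220,160:300],None,fx=4.5,fy=4.5,interpolation=cv2.INTER_CUBIC)
cv2.imwrite("pics/mouth.png",b[:,:,::-1]); print(manip.current_clock())
E
```

```text
[-0.0002 -0.0012  0.0006] [ 0.3291  0.4073 -2.8962]
1 [ 0.1018 -0.7402 -3.4576]
2 [-0.4471 -0.4619 -2.3713]
3 [-0.2188  0.0031 -3.4194]
4 [-0.1711  0.406  -3.8983]
5 [-1.1319 -0.5691 -2.0698]
6 [-0.4651  0.7811 -3.5731]
7 [ 0.7244  0.3677 -2.7435]
14.0083
```

View pics/mouth.png

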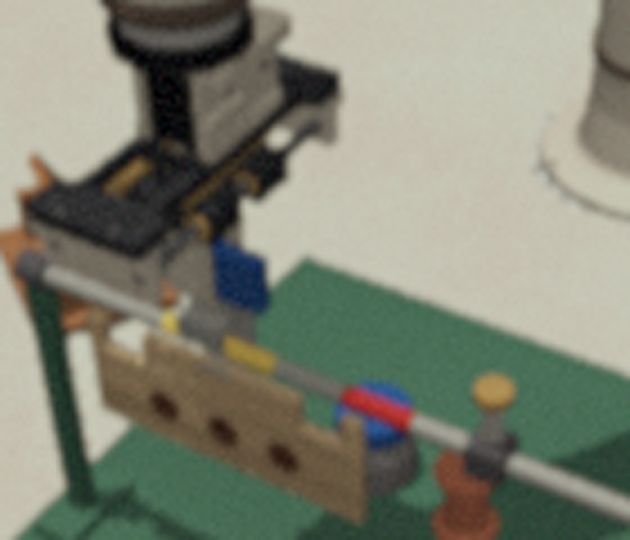

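The hook's lip (210,325) is in front of the rail, with yellow showing at (170,322) and (250,355) on both sides. No contact force. I'll lower it, watching Fz, then slide.

```bash
python3 - <<'E'
from h import *
manip.servo_line(bt(YEL+[0,0,.006]),vel=.06)
z=.006; f0=-3.0
while z>-.006:
    z-=.002; manip.servo_line(bt(YEL+[0,0,z]),vel=.03); manip.sleep(.1)
    f=np.mean([manip.current_force() for _ in range(3)],axis=0); print(round(z,3),f,manip.current_tool_pos()[2]-bt(YEL)[2])
    if f[2]>2: break
manip.sleep(.3)
T=viewer.get_image("top")
print(manip.current_clock())
S=viewer.get_image("scene")
b=cv2.resize(S[100:220,160:300],None,fx=4.5,fy=4.5,interpolation=cv2.INTER_CUBIC)
cv2.imwrite("pics/hung.png",b[:,:,::-1]); open("z.txt","w").write(str(z))
E
```

```text
0.004 [-0.3574 -0.0198 -2.7157] 0.004166985474550217
0.002 [ 1.3388 -0.6813 -0.7002] 0.002204770423729324
0.0 [-4.7833  1.1935 10.6211] 0.001988013508832126
15.775
```

View pics/hung.png

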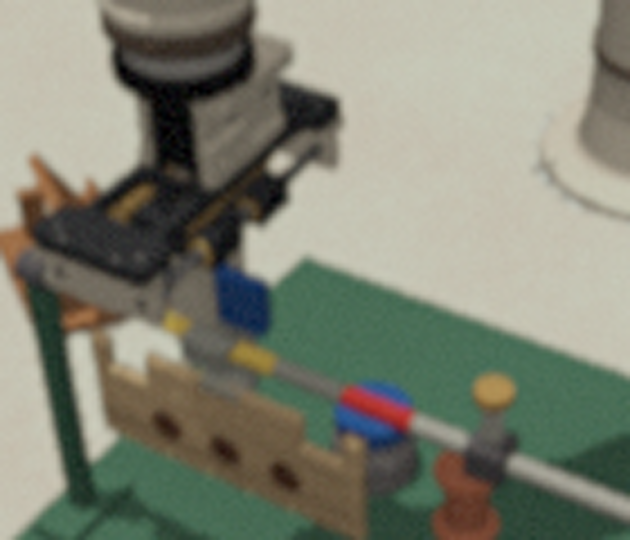

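Seated: contact came at the expected height, and the hook is still on yellow. I'll slide it to red with a light preload and check.

```bash
python3 - <<'E'
from h import *
manip.servo_line(bt(YEL+[0,0,.0015]),vel=.02); print(manip.current_force())
n=6
for k in range(1,n+1):
    manip.servo_line(bt(YEL+(RED-YEL)*k/n+[0,0,.0015]),vel=.06); print(k,manip.current_force(),manip.current_tool_pos()-bt(RED))
manip.sleep(.3)
S=viewer.get_image("scene"); print(manip.current_clock())
b=cv2.resize(S[130:230,200:300],None,fx=5.5,fy=5.5,interpolation=cv2.INTER_CUBIC)
cv2.imwrite("pics/red.png",b[:,:,::-1])
for y in(-.115,-.100,-.015,-.023,.0,.015,.023,.100):
  print(y,[((proj("scene",RED+[0.006,y,z])-[200,130]+.5)*5.5-.5).round(0) for z in(0,-.033,-.115)])
E
```

```text
[-0.8125  0.5138  4.455 ]
1 [-1.4548 -2.3725  5.9203] [-0.0003 -0.0898  0.002 ]
2 [-0.4283 -1.6933  6.2389] [-0.0001 -0.0711  0.0021]
3 [-0.0445 -2.0519  6.2662] [ 0.     -0.0529  0.002 ]
4 [ 0.2811 -1.8699  7.1604] [ 0.0002 -0.0347  0.002 ]
5 [-0.0722 -2.2786  7.1598] [ 0.0003 -0.0165  0.002 ]
6 [-0.2673 -2.0583  6.6509] [0.0005 0.0017 0.002 ]
19.125
-0.115 [array([ 34., 259.]), array([ 39., 309.]), array([ 52., 425.])]
-0.1 [array([ 59., 269.]), array([ 64., 320.]), array([ 76., 435.])]
-0.015 [array([210., 330.]), array([211., 380.]), array([215., 495.])]
-0.023 [array([195., 324.]), array([197., 374.]), array([202., 490.])]
0.0 [array([237., 341.]), array([238., 391.]), array([241., 506.])]
0.015 [array([265., 352.]), array([265., 402.]), array([266., 518.])]
0.023 [array([280., 358.]), array([280., 408.]), array([280., 524.])]
0.1 [array([429., 418.]), array([425., 468.]), array([417., 583.])]
```

View pics/red.png

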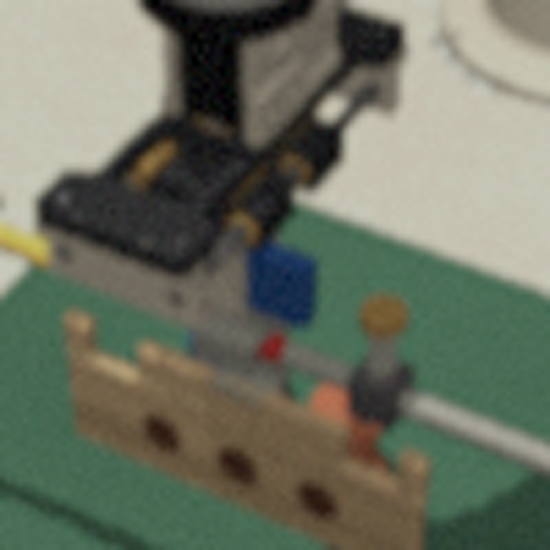

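The hook covers the red band, with red showing at (262–283,348). The plate ends, at px 68 and 428, match the prediction to about 2 mm. I'll release, retract and re-measure the tab.

```bash
python3 - <<'E'
from h import *
manip.servo_line(bt(RED+[0,0,.0025]),vel=.02)
effector.open_jaws(); t=bt(RED)
manip.servo_line(t+[0,0,.14],vel=.2)
G=MO-.024*np.array([np.cos(MY),np.sin(MY),0])
P=down(G,MY,-1)
manip.move_pose(P[0]+[0,0,.20],P[1]); print(manip.current_clock(),manip.current_force())
S=viewer.get_image("scene");T=viewer.get_image("top")
ks,bs=blobs(S,(100,120,40),(125,255,255),(220,130,290,190),2); kt,b2=blobs(T,(100,120,40),(125,255,255),(230,130,290,185),2); print(bs,b2)
for a in bs:
  for c in b2: print(tri(a[0],c[0]))
print("pin",blobs(S,(12,90,60),(24,255,255),(255,175,285,215))[1])
b=cv2.resize(np.hstack([S[130:230,200:340],T[140:240,190:290]]),None,fx=3.3,fy=3.3,interpolation=cv2.INTER_CUBIC)
cv2.imwrite("pics/rel.png",b[:,:,::-1])
E
```

```text
22.6417 [ 0.0492 -0.0999 -0.095 ]
[([243.6, 177.4], [230, 167, 28, 22, 348])] [([262.6, 138.3], [251, 130, 24, 15, 106]), ([259.6, 162.4], [249, 160, 23, 5, 94])]
(array([0.6822, 0.0872, 0.3164]), np.float64(0.04191089157118536))
(array([0.6237, 0.0764, 0.2636]), np.float64(0.0013761643538716187))
pin [([259.1, 209.6], [255, 200, 13, 15, 93]), ([269.2, 186.7], [265, 183, 9, 8, 56])]
```

View pics/rel.png

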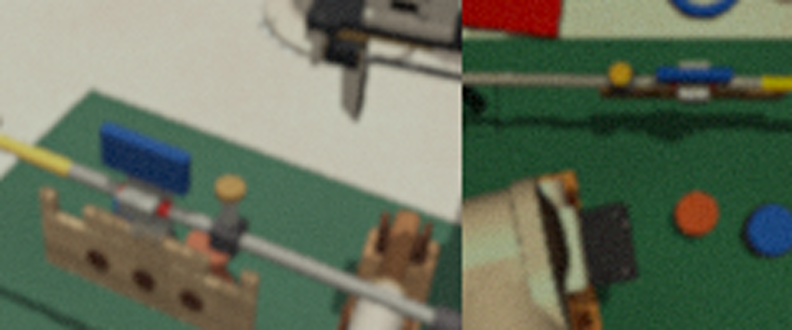

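Tab now at (0.624, 0.076, 0.264), so the board hangs centred on red at the right height. Next, grip the maul.

```bash
cat >> h.py <<'E'
G=MO-.024*np.array([np.cos(MY),np.sin(MY),0]); PM=down(G,MY,-1)
E
python3 - <<'E'
from h import *
manip.servo_line(PM[0]+[0,0,.03],vel=.2); manip.servo_line(PM[0],vel=.08); print(manip.current_force())
effector.close(60); print("gap",manip.current_finger_gap(),manip.current_force(),manip.current_tool_pos()-PM[0])
manip.servo_line(PM[0]+[0,0,.03],vel=.08); manip.sleep(.2)
print(manip.current_force(),manip.current_wrist_torque(),manip.current_finger_gap())
manip.servo_line(PM[0]+[0,0,.33],vel=.25)
S=viewer.get_image("scene");T=viewer.get_image("top")
print(blobs(S,(0,0,150),(180,50,255),(280,60,380,200),3)[1],blobs(T,(0,0,150),(180,50,255),(170,120,260,230),3)[1])
c=PM[0]+[0,0,.33+GD]+.059*np.array([np.cos(MY),np.sin(MY),0])
print("head exp px",proj("scene",c),proj("top",c),manip.current_clock())
cv2.imwrite("pics/s1.png",S[:,:,::-1])
E
```

```text
[ 0.1096 -0.4692  0.6326]
gap 0.023748232247217314 [-1.1733  0.901   0.8893] [-0.0001  0.0002  0.    ]
[-0.3015  0.2005 -4.2863] [0.0885 0.1336 0.006 ] 0.023620353006130013
[([302.8, 147.8], [280, 64, 58, 132, 3427]), ([366.7, 151.7], [341, 108, 39, 92, 2048]), ([330.7, 129.3], [321, 121, 19, 19, 241])] [([245.4, 148.0], [242, 146, 9, 5, 19]), ([230.0, 128.8], [228, 123, 6, 11, 17]), ([233.1, 138.5], [231, 135, 7, 8, 15])]
head exp px [330.1976 134.0363] [205.2583 197.9823] 27.5083
```

```bash
python3 - <<'E'
from h import *
C=PIN+[-.049,.003,.022]
def tgt(dz): return down(C+[0,0,dz],0,-1)
manip.move_pose(*tgt(.07))
manip.servo_line(tgt(.02)[0],vel=.12); manip.sleep(.2)
f0=np.mean([manip.current_force() for _ in range(3)],axis=0); print(f0,manip.current_tool_pos()-tgt(.02)[0],manip.current_clock())
dz=.005
manip.servo_line(tgt(dz)[0],vel=.06)
while dz>-.036:
    dz-=.003; manip.servo_line(tgt(dz)[0],vel=.06)
    f=manip.current_force()-f0; print(round(dz,3),f,round(manip.current_tool_pos()[2]-tgt(0)[0][2],4),manip.current_wrist_torque())
    if f[2]>14: break
manip.sleep(.2); print(manip.current_force()-f0,manip.current_clock())
E
```

```text
[ 0.3435  0.4569 -2.735 ] [0.0006 0.0001 0.001 ] 28.9417
0.002 [-0.2236 -1.1418 -0.8965] 0.0019 [ 0.0439  0.1311 -0.0003]
-0.001 [-0.6774 -0.4102  0.3688] -0.001 [-0.0486  0.0087  0.035 ]
-0.004 [-0.0596  0.2465 -0.4703] -0.0041 [ 0.072  -0.0332 -0.002 ]
-0.007 [ 0.4283 -0.1934 -0.2016] -0.0072 [-0.0275  0.042   0.0001]
-0.01 [ 0.1299 -0.4789 -1.6374] -0.0103 [ 0.0309  0.0304 -0.067 ]
-0.013 [-0.6607 -0.7708 -0.2545] -0.0133 [ 0.0377 -0.0054 -0.0216]
-0.016 [ 0.4753 -0.9052 -0.3701] -0.0162 [ 0.0308  0.0426 -0.006 ]
-0.019 [ 0.1325 -0.9089 -0.7398] -0.0192 [ 0.0501 -0.006  -0.0226]
-0.022 [ 0.9937 -0.7075  0.2298] -0.0222 [0.0329 0.0395 0.    ]
-0.025 [-0.3156  0.2438 -0.6637] -0.0252 [0.0719 0.0093 0.018 ]
-0.028 [ 1.0611  0.286  -0.5685] -0.0282 [-0.0012 -0.0272 -0.0129]
-0.031 [-2.7345  0.7044  7.5208] -0.0304 [0.1008 0.3508 0.0613]
-0.034 [-7.3866  0.1771 15.0947] -0.0325 [0.202  1.0859 0.0581]
[-6.8568 -0.3113 15.2845] 32.7917
```

The stop came at -30 mm, which is the pin's full travel. I'll lift off and verify the pin and the maul's pitch from pixel masks.

```bash
python3 - <<'E'
from h import *
t=manip.current_tool_pos(); manip.servo_line(t+[0,0,.10],vel=.2)
manip.move_pose(PM[0]+[0,0,.33],PM[1])
S=viewer.get_image("scene");T=viewer.get_image("top")
print("pin exp down",proj("scene",PIN+[0,0,-.033]),proj("top",PIN+[0,0,-.03]),"up",proj("scene",PIN+[0,0,-.004]))
print(blobs(S,(12,90,60),(24,255,255),(255,175,290,225))[1],blobs(T,(12,90,60),(24,255,255),(225,150,250,175))[1])
ks,bs=blobs(S,(100,120,40),(125,255,255),(220,130,290,190),1); kt,b2=blobs(T,(100,120,40),(125,255,255),(240,152,290,185),1)
print("tab",tri(bs[0][0],b2[0][0]))
print("head",blobs(S,(0,0,150),(180,50,255),(319,100,341,150),2)[1],manip.current_clock(),manip.current_finger_gap())
S0=cv2.imread("pics/s1.png")[:,:,::-1]
print("diff head",np.abs(S.astype(int)-S0)[110:160,310:350].mean(), "before",blobs(np.ascontiguousarray(S0),(0,0,150),(180,50,255),(319,100,341,150),2)[1])
E
```

```text
pin exp down [268.8693 195.202 ] [238.155  163.2823] up [269.2898 186.5461]
[([264.2, 216.3], [255, 203, 23, 22, 287]), ([268.9, 195.9], [265, 192, 9, 8, 60])] [([237.3, 164.0], [232, 161, 10, 7, 50])]
tab (array([0.6238, 0.0766, 0.2637]), np.float64(0.001665761003075362))
head [([331.0, 128.1], [321, 120, 19, 18, 225]), ([330.8, 147.9], [319, 144, 22, 6, 56])] 34.2333 0.023714136427675486
diff head 7.486166666666667 before [([330.7, 129.3], [321, 121, 19, 19, 241]), ([335.2, 148.2], [332, 147, 6, 3, 13])]
```

The pin head is now at row 195.9 (195.2 predicted for fully down), and the board hasn't moved. The maul pitched only about 1 px. I'll lay it back with a force guard.

```bash
python3 - <<'E'
from h import *
manip.servo_line(PM[0]+[0,0,.06],vel=.25); manip.servo_line(PM[0]+[0,0,.02],vel=.08); manip.sleep(.2)
f0=np.mean([manip.current_force() for _ in range(3)],axis=0); z=.02
while z>.0005:
    z-=.002; manip.servo_line(PM[0]+[0,0,z],vel=.05); f=manip.current_force()-f0; print(round(z,3),f)
    if np.linalg.norm(f)>12: break
effector.open_jaws(); manip.sleep(.3)
manip.servo_line(PM[0]+[0,0,.08],vel=.12)
manip.servo_line(PM[0]+[0,0,.25],vel=.3)
manip.move_pose([.15,.55,.35],[0.1136,0.9935,0,0])
S=viewer.get_image("scene");T=viewer.get_image("top")
S0=cv2.imread("pics/scene0.png")[:,:,::-1];T0=cv2.imread("pics/top0.png")[:,:,::-1]
for n,a in(("before",T0),("after",T)): print(n,blobs(np.ascontiguousarray(a),(0,0,150),(180,60,255),(195,185,235,225))[1])
for n,a in(("before",S0),("after",S)): print(n,blobs(np.ascontiguousarray(a),(0,0,150),(180,60,255),(295,200,335,260))[1])
print("rest diff",np.abs(T.astype(int)-T0)[185:250,200:240].mean(),np.abs(S.astype(int)-S0)[190:250,295:340].mean(),"noise",np.abs(T.astype(int)-T0)[200:250,100:170].mean())
print("pin",blobs(S,(12,90,60),(24,255,255),(262,188,276,202))[1],manip.current_clock(),manip.current_force())
E
```

```text
0.018 [-0.2121  0.0967  0.2797]
0.016 [ 0.2933 -0.4471  0.4803]
0.014 [ 0.5446 -0.108  -1.2493]
0.012 [-0.6519  0.8987 -0.5119]
0.01 [ 0.3751 -0.4896 -0.7109]
0.008 [ 0.2412 -0.051  -0.6086]
0.006 [-0.5627  0.3838  0.6862]
0.004 [-0.0735  0.7059  1.0645]
0.002 [0.0425 0.2528 3.8509]
0.0 [ 1.5589 -0.0584  6.0419]
before [([215.2, 202.9], [212, 196, 7, 15, 72])]
after [([216.0, 202.8], [213, 196, 7, 15, 72])]
before [([312.9, 227.1], [306, 221, 15, 13, 128]), ([314.1, 217.8], [295, 210, 36, 16, 93])]
after [([312.3, 227.1], [306, 221, 14, 13, 128]), ([313.4, 217.6], [295, 210, 35, 16, 91])]
rest diff 4.741666666666666 3.4416049382716047 noise 3.414190476190476
pin [([268.9, 195.9], [265, 192, 9, 8, 58])] 43.5417 [ 1.024  -0.3167  0.363 ]
```

The maul is back in its rest to within about 3 mm, the pin is down and the board is in place.

```bash
python3 -c "
from bench import manip
print(manip.hand_in())"
```

```text
the job is handed in; nothing more can be done
None
```

I handed the job in at about 44 s of the 64 s; the verdict was not shown, but my last measurements had the board hanging centred on the red band, the lock pin fully down, and the maul back in its rest about 3 mm from where it started.

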